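Dock the work tray and set the bay's stop leg

ROBOT

A 6-joint arm with a two-finger parallel gripper is mounted at the origin on the work surface. World frame = base frame: x ahead of the robot, y to its left, z up, the work surface at z = 0. Lengths are in mm, angles in rad, forces in N, time in s.
With the tool pointing down it reaches from about 275 to 1000 mm from the base axis. Payload 8.4 kg.
Tool frame: the origin (TCP) lies at the very end of the fingers, on their centre line; the grasp point (between the pads) lies 19 mm behind it; z points along the fingers, y is the direction in which the jaws open and shut (so a half turn about z gives the same grasp; the last joint's range is limited). The gripper opens to 85 mm and grips with 20 to 120 N. Pads are 22 mm wide; open, the fingers measure 114 mm over their backs; the gripper's body (76 mm by 85 mm) begins 54 mm behind the grasp point. The pads swing forward as they close: fully open they stand 13 mm farther back than shut.
Start: joints at [1.206, 0.353, 1.633, -0, 1.155, -0.002], TCP at [221.807, 584.32, 231.281] pointing down, gripper open.
Joint ranges: [-2.63, 2.63], [-0.92, 2.1], [0.06, 2.66], [-1.3, 4.44], [0, 2.69], [-3.02, 3.02]. Speed limits (rad/s): [2.22, 2.22, 2.79, 3.14, 3.14, 3.14].

INTERFACE

Orientations are given as [roll, pitch, yaw] about the fixed x, y, z axes, in that order (R = Rz(yaw) Ry(pitch) Rx(roll)).
In Python, from rig import sense, grab_frame, get_calibration, sign_off, boxes_of, trace gives the robot as it stands.
- The arm moves only by the tool servo_tool, never from a script. Its argument "rows" is a list of rows, each a list of 3 entries, a list of its own where there are three numbers: the finger opening in mm, from 0 to 85.4, then the shift along the tool's x, y, z in mm, then the turn, a rotation vector about the tool's x, y, z in degrees. A call has 1 to 8 rows; each row shifts and turns the commanded pose from where the row before left it, along the tool's axes as they then stand; what a row does not reach is not made up. A row lasts 1/8 s, in which the tool goes at most 62.5 mm and 10.7 degrees, less where a joint would pass 70% of its speed; a pose out of reach is approached as far as the arm can. A call is refused whole if a number of a shift passes 62.5 or a number of a turn 10.7, either way. A call with a gripper value outside its range is refused whole. The fingers move at their own pace and stop on an object; "force" is the grip in N (left out, the last holds). Time passes only in rows, so rows that do not move let the fingers close. It gives the time, the measured TCP pose, the force and the opening at its end, in the units of the state.
- sense(): the state, without advancing time (a new reading comes with each control period).
- grab_frame(name): name is "scene" or "top" or "wrist"; returns the picture (480x640x3 uint8, blue, green, red); there is no depth.
- get_calibration(name): a dict with "intrinsics" (3x3 intrinsics, pixels), "world_to_cam" (4x4, takes a point from world to camera coordinates). Camera axes: x right, y down, z forward; pixel columns grow to the right and rows downward; lengths in mm; the calibration is good to about 2 mm. A picture is of the moment at which its call begins: read the wrist's pose just before it. get_calibration takes no time and is no camera call; for the wrist camera it gives the pose at the moment of the call.
- sign_off(): hands the job in, once; it reports no verdict.
Trained networks look in the newest picture that a camera, given by its name, has taken for a name from the list of things; names that differ only in an ending like _2 or _b are one class to them, and where a whole thing is asked for, a point or a joint stands for the part that bears it (a point fixed in the world has none). Each returns a list of dicts, best first, with "conf" (0 to 1); they miss things now and then, are a little off and sometimes report something else, mostly with a low value. They report only what shows in the picture. A call takes as long as a camera call. They do not tell look-alikes from the thing itself.
- boxes_of(camera, thing): "centre" ([x, y, z] in mm, in the coordinates of the camera as it stood for that picture, good to about 4 mm: the middle of the surface that is visible of it).
- trace(camera, thing): "mask" (480x640 bool, what is visible of it).
The state is a dict: "clock": time; "qpos": joint angles; "qvel": joint speeds; "joint_efforts": joint torques, N m; "eef_pos": TCP position; "tcp_rot": TCP orientation; "contact_force": force on the tool from outside, world axes, zero at the start; "wrist_torque": the same for the moment, N m; "opening": opening from 0.0 (shut) to 1.0 (fully open).
Only numpy, scipy, OpenCV 4.12 (cv2) and the standard library are available. Lean on these libraries where they do the work, as an engineer would, in place of code of your own. Each camera call takes 0.05 s, during which the arm holds its last target. There are 200 camera calls.

TASK

Push the green tray of ring blanks along the rollers, without lifting it, all the way into the blue bay until it rests against the end stop. Then slide the bay's spring-loaded stop leg forward, away from the robot, by its dark crossbar until its white pointer stands over the red length mark and, while holding it there, slide the red cam lever along the crossbar until it is fully closed against the bar's end cap; the lever must not be closed while the leg is off its mark. Finish while still holding the leg at the mark, with the other things on the bench left where they are.

Things in the scene. Friction and masses are not known exactly. Their poses are not given: they have to be found in the camera images.
- station: Fixed roller station. Origin on the table, mid-width of the lane; z up, y along the lane to the bay, x across it, away from the robot. Steel roller tops 45 mm up, from y -226 to +190 mm; side rails 108 mm apart, tops 62 mm up. Blue bay: the lane's last 130 mm, side walls to 93 mm up, end stop 100 mm high with its inner face at y +190 mm.
- channel (a point): Top middle of the grey channel (104 mm in x, 32 in y, top 86 mm above the table) in which the stop leg slides, on the robot's side of the lane; axes as the station's. Beside it on +y stands the black scale (130 mm in x, 36 in y, top 70 mm up, its middle 54 mm away in y)
- bay (a point): Where the tray's centre is when the tray is fully in the bay against the end stop (at station x 0, y +120, z 75 mm); axes as the station's.
- tray_center (a point): Centre (half-way up) of the green open plastic tray on the rollers: 100 mm across the lane (x), 140 mm along it (y), 60 mm high, walls 5 mm, about 0.3 to 0.65 kg; axes as the station's. It rolls easily; push its end wall that looks along -y, low down (10 to 30 mm above the rollers).
- leg: The sliding stop leg. Origin: the place to take hold, on its dark crossbar, mid-section (12 x 12 mm), 131 mm above the table; axes as the station's. The crossbar lies along y, from +30 mm to an end cap at -93 mm. The leg slides only along x, 0 to 105 mm forward of its start; a spring pushes it back to the robot with 2.5 to 3.5 N and returns it when let go, lever closed or not.
- leg_post (a point): Foot of the post (10 mm in x, 12 in y) that carries the crossbar, on the leg's top, 82 mm above the table. Fingers on either side (x) of the crossbar can slide along it past the post, tips up to 30 mm below the bar. Sliding forward, the leg's front end (63 mm ahead) crosses the lane behind the docked tray, 12 mm from it.
- pointer (a point): Tip of the thin white pointer that sticks out from the post along +y over the scale; its x is the leg's x
- mark: Red length mark, a clip 12 mm wide (x), 24 mm long (y), 10 mm high on the black scale. Origin at mid-width, on its top, at its edge next to the channel; axes as the station's. The leg is at the mark when the leg's origin (and pointer) and this origin have the same x in the station's axes; the leg must slide forward 50 to 90 mm to get there
- lever (a joint): Position of the red cam lever on the crossbar, m: 0 fully open, 0.035 fully closed against the end cap; it grows as the lever slides along -y of the station. It stays where it is left; moving it takes about 2 to 3 N.
- lever_face (a point): Centre of the cam lever's face that looks along +y to the place to take hold; push it along -y. The lever is a red block, 42 (x) x 16 (y) x 40 mm (z) with a short tab behind, around the crossbar and centred on it; it travels with the leg, and fingers on the bar push it as they slide along. Fully open this face is 40 mm from the leg's origin, fully closed 75 mm
- jar: Bystander, to be left alone: small jar, 48 mm wide, 65 mm high, standing in front of the lane. Origin at its underside.
- tin: Bystander: low brass tin, 60 mm wide, 28 mm high, in front of the bay. Origin at its underside.
- screwdriver: Bystander: blue-handled screwdriver, 170 mm long, lying to the robot's right.
- reel: Bystander: metal reel, 64 mm wide, 40 mm high, to the left. Origin at its underside.
- block: Bystander: steel bench block, 65 x 65 x 20 mm, to the right. Origin at its underside.
- mug: Bystander: white mug, 80 mm wide, 90 mm high, to the left. Origin at its underside.
- brush: Bystander: brush, 160 mm long, lying beyond the station.
Mind the look-alikes: they are no part of the job. Of the things shaped like the part that bears tray_center, the green one is meant.

How it is judged (in metres and radians):
On the way, in this order (a step that is already met when the one before it is completed fails the run):
1. the tray is in the bay, against the end stop (y of tray_center in the frame of bay between -0.009 and 0.006 m and z of tray_center in the frame of bay between -0.008 and 0.008 m), for 0.2 s.
2. the leg is held at the length mark with the lever still open (x of leg in the frame of mark between -0.006 and 0.006 m and contact force between the fingers and leg above 1 N and value of joint lever below 0.02 m), for 0.3 s.
3. the cam lever is slid fully closed while the leg is held at the mark (x of leg in the frame of mark between -0.006 and 0.006 m and contact force between the fingers and leg above 1 N and value of joint lever above 0.031 m), for 0.2 s.
At the end, for the whole second after the job is handed in: The tray is in the bay within 9 mm of the end stop and standing on the rollers; the leg's pointer is within 6 mm of the middle of the red mark; the cam lever is within 4 mm of fully closed; the robot's fingers still hold the leg (at least 1 N of contact) and the leg is at rest (all of step 1 and all of step 3 and linear speed of leg below 0.02 m/s); the arm keeps its last pose, push and grip.
It fails at once if the cam lever is closed past 22 mm while the leg is more than 10 mm off the mark (value of joint lever above 0.022 m and not (x of leg in the frame of mark between -0.01 and 0.01 m)).
It fails at once if the tray is lifted or tipped (z of tray_center in the frame of bay above 0.025 m or angle between tray_center's own z axis and vertical above 0.3 rad).
It fails at once if a bystander is moved by more than 25 mm (distance of any of jar, tin, screwdriver, reel, block, mug, brush from where it was at the start of the episode above 0.025 m).
It also fails if it takes over 64 s, if anything falls off the work surface, if the arm or the gripper's body presses on something with over 40 N, if the wrist force passes 120 N, or if a joint passes its speed limit or range.

## Working session

There is one attempt and no reset: what is moved stays moved. The work goes in short steps, Python scripts to look and compute and a tool call to move; the robot and the scene stay as the last step left them, time stands still between calls to the robot, and variables do not carry over. Pictures are saved under pics/ and viewed, about 8 in all and at most 12, crops included, and the job is handed in when it is done.

Besides the shell and the picture viewer there is one more tool, called as a command line: name --argument value ..., lists and objects as JSON in quotes. servo_tool: Moves the arm, as the interface text tells. Its arguments: {"type":"object","properties":{"rows":{"type":"array","items":{"type":"array"}},"force":{"type":"number"}},"required":["rows"]}

```bash
mkdir -p pics
cat > h.py <<'E'
import numpy as np, cv2
from rig import *
from scipy.spatial.transform import Rotation as R
def cal(n):
    c=get_calibration(n); return np.array(c["intrinsics"]),np.array(c["world_to_cam"])
def toworld(n,p,c=None):
    K,T=c or cal(n); return (np.linalg.inv(T)@np.r_[p,1])[:3]
def ray(n,u,v,z,c=None):
    K,T=c or cal(n); Ti=np.linalg.inv(T); d=Ti[:3,:3]@np.linalg.inv(K)@[u,v,1]; o=Ti[:3,3]
    return o+d*(z-o[2])/d[2]
def proj(n,P,c=None):
    K,T=c or cal(n); q=K@(T@np.r_[P,1])[:3]; return q[:2]/q[2]
E
python3 - <<'E'
from h import *
np.set_printoptions(precision=1,suppress=True)
s=sense(); print(s)
for n in("scene","top"):
    cv2.imwrite(f"pics/{n}0.png",grab_frame(n))
    K,T=cal(n); print(n,K[0,0],np.linalg.inv(T)[:3])
    for t in["station","tray_center","leg","mark","lever","channel","jar","tin"]:
        try:
            for b in boxes_of(n,t)[:3]: print(n,t,round(b["conf"],2),toworld(n,b["centre"]))
        except Exception as e: print(t,e)
E
```

```text
{'clock': 0.0, 'qpos': array([ 1.2,  0.4,  1.6,  0. ,  1.2, -0. ]), 'qvel': array([ 0., -0., -0., -0., -0., -0.]), 'joint_efforts': array([  0. , -60.5, -34.2,   0. ,   0. ,   0. ]), 'eef_pos': array([221.6, 583.9, 230.6]), 'tcp_rot': array([-3.1, -0. ,  2.8]), 'contact_force': array([-0.5, -0.1, -0.7]), 'wrist_torque': array([-0.1,  0. ,  0. ]), 'opening': 1.0040046608667574}
scene 546.2526047860209 [[   0.6    0.6   -0.5 1240.6]
 [   0.8   -0.5    0.4 -483.9]
 [   0.    -0.6   -0.8 1138.6]]
scene station 0.68 [598.6  65.6  50.9]
scene tray_center 0.93 [594.3 -46.4  70.3]
scene tray_center 0.86 [ 381.8 -252.6   15.4]
scene tray_center 0.75 [ 838.5 -151.3    5.7]
scene leg 0.69 [459.9  42.5 134.9]
scene mark 0.63 [461.9  46.1 131.9]
scene mark 0.38 [540.  107.6  79.2]
scene lever 0.51 [458.6  12.4 144.8]
scene lever 0.5 [568.3 453.9   8.2]
scene lever 0.39 [598.5  66.8  50.9]
scene channel 0.77 [597.8  66.9  50.9]
scene jar 0.66 [ 472.1 -103.2   49.2]
scene tin 0.7 [510.1 216.8  28.1]
top 483.29036320340623 [[   0.    -1.     0.2  369.6]
 [  -1.    -0.    -0.    12.6]
 [   0.    -0.2   -1.  1371.4]]
top station 0.63 [581.9  79.7  48.5]
top tray_center 0.91 [ 394.9 -254.8    6.4]
top tray_center 0.83 [609.1 -45.8  49.3]
top tray_center 0.68 [ 853.3 -151.    11.3]
top leg 0.71 [534.9 115.8  81.9]
top leg 0.63 [458.8  62.5 135.1]
top lever 0.6 [452.9  16.8 149.6]
top channel 0.76 [583.3  82.   44.5]
top jar 0.69 [460.  -92.2  59.6]
top tin 0.69 [519.4 220.2  28.5]
```

View pics/scene0.png

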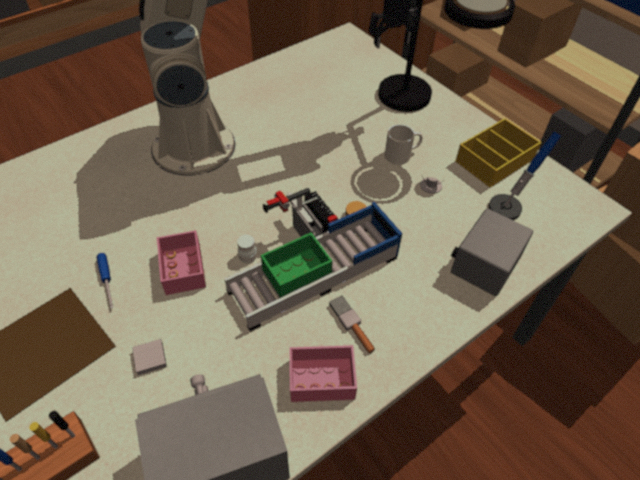

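View pics/top0.png

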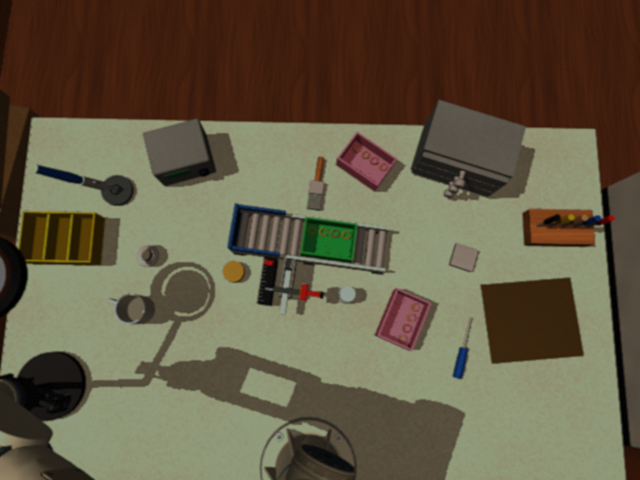

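The green tray sits in the lane at top (329,239). The bay is at (258,230), the crossbar with its red lever at (300,293), the red mark at (268,263), the jar at (347,295) and the tin at (233,271). Next I'll enlarge crops to fit the station pose.

Run:
```python
import cv2
a=cv2.imread("pics/top0.png")[190:320,220:410]; cv2.imwrite("pics/topc.png",cv2.resize(a,None,fx=4.2,fy=4.2,interpolation=cv2.INTER_CUBIC))
a=cv2.imread("pics/scene0.png")[180:335,215:415]; cv2.imwrite("pics/scenec.png",cv2.resize(a,None,fx=3.8,fy=3.8,interpolation=cv2.INTER_CUBIC))
```

```text
(no output)
```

View pics/topc.png

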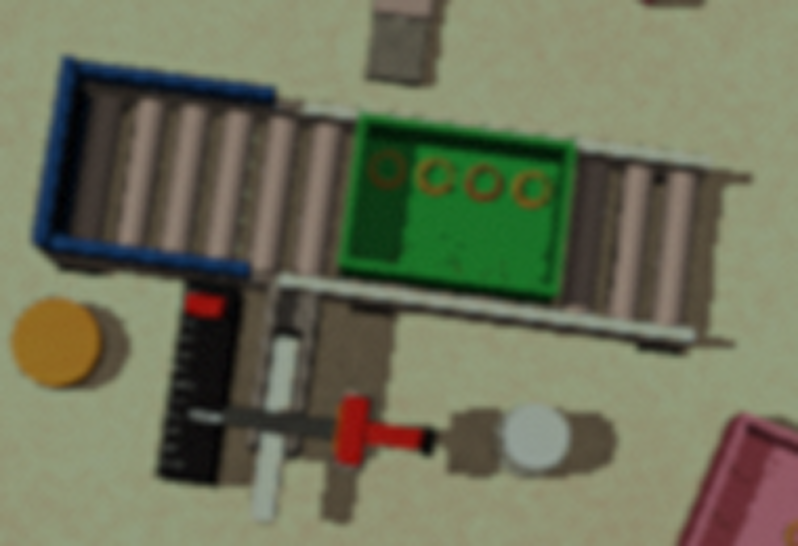

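View pics/scenec.png

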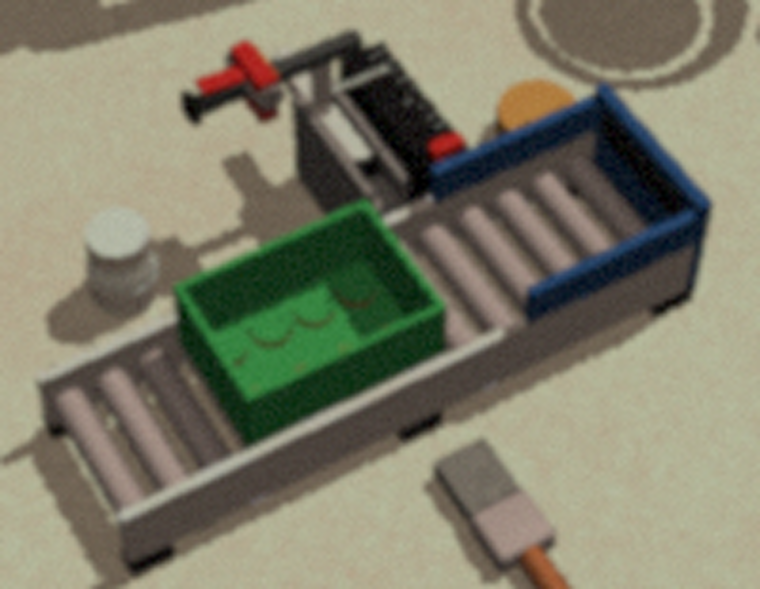

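```bash
cat > fit.py <<'E'
from h import *
from scipy.optimize import least_squares
np.set_printoptions(precision=1,suppress=True)
C={n:cal(n) for n in("top","scene")}
S={"top":(4.2,220,190),"scene":(3.8,215,180)}
px=lambda n,u,v:np.array([(u+.5)/S[n][0]-.5+S[n][1],(v+.5)/S[n][0]-.5+S[n][2]])
tray=[("top",362,115,50,70),("top",577,142,50,-70),("top",557,300,-50,-70),("top",340,272,-50,70),
("scene",178,290,-50,-70),("scene",370,203,-50,70),("scene",443,308,50,70)]
st=[("top",693,335,-57,-226,62),("scene",42,382,-57,-226,62),("scene",122,515,57,-226,62),
("top",248,268,-57,60,93),("top",275,93,57,60,93),("scene",433,175,-57,60,93),("scene",530,292,57,60,93)]
def W(p,x,y,z):
    c,s=np.cos(p[2]),np.sin(p[2]); return np.array([p[0]+c*x-s*y,p[1]+s*x+c*y,z])
def f(p):
    r=[proj(n,W(p,x+p[4],y+p[3],105),C[n])-px(n,u,v) for n,u,v,x,y in tray]
    r+=[proj(n,W(p,x,y,z),C[n])-px(n,u,v) for n,u,v,x,y,z in st]
    return np.ravel(r)
def tri(a,b):
    g=lambda P:np.r_[proj("top",P,C["top"])-px("top",*a),proj("scene",P,C["scene"])-px("scene",*b)]
    r=least_squares(g,[500,50,100]); return r.x,r.fun
def inst(p,P):
    c,s=np.cos(p[2]),np.sin(p[2]); d=P[:2]-p[:2]; return np.array([c*d[0]+s*d[1],-s*d[0]+c*d[1],P[2]])
if __name__=="__main__":
    r=least_squares(f,[595,70,-.1,-100,0],loss="soft_l1"); p=r.x
    print(p[:2],"yaw",round(p[2],4),"tray xy",p[4],p[3]); print(f(p).reshape(-1,2).round(1).tolist())
    np.save("p.npy",p)
    for nm,a,b in[("pointer",(192,412),(392,70)),("mark centre top",(206,304),(445,143)),("lever top ctr",(352,430),(254,64)),("capend",(428,440),(192,103)),("bar+yend",(212,415),(355,38)),("legback",(264,518),(300,85))]:
        P,e=tri(a,b); print(nm,P,inst(p,P),"res",e)
E
python3 fit.py
```

```text
[611.1  19.8] yaw -0.1176 tray xy -1.2733738363632308 -64.39021092105726
[[-0.2, -0.5], [0.4, 0.1], [0.6, -0.8], [-0.1, -1.4], [-1.2, -1.3], [-0.7, -1.3], [1.5, -0.6], [-0.2, -0.4], [0.4, -0.9], [0.4, -0.0], [1.4, -0.4], [1.1, 0.1], [0.3, -0.8], [-0.4, -0.1]]
pointer [468.4 122.5  88.4] [-153.7   85.2   88.4] res [ 0.1  0.   0.1 -0. ]
mark centre top [537.8 115.8  80.2] [-84.   86.7  80.2] res [ 0.4  0.2  0.4 -0.1]
lever top ctr [454.4  20.1 147.8] [-155.6  -18.1  147.8] res [ 0.4  0.2  0.4 -0.1]
capend [450.  -26.2 136.7] [-154.6  -64.6  136.7] res [ 0.5  0.3  0.5 -0.1]
bar+yend [461.1 102.4 127.5] [-158.6   64.5  127.5] res [ 1.7  1.1  2.  -0.3]
legback [406.7  81.5  45.2] [-210.2   37.3   45.2] res [-1.5 -0.9 -1.7  0.2]
```

```bash
cat >> h.py <<'E'
def stat(tx=None,ty=None,tz=None):
    """state in station axes; shift to a station target as tool x,y,z (tool x=st y, tool y=st x, tool z=down)"""
    s=sense(); p=np.load("p.npy"); c,q=np.cos(p[2]),np.sin(p[2]); e=s["eef_pos"]; d=e[:2]-p[:2]
    x,y=c*d[0]+q*d[1],-q*d[0]+c*d[1]
    T=R.from_euler("xyz",[np.pi,0,np.pi/2+p[2]]); M=R.from_euler("xyz",s["tcp_rot"])
    print("t",round(s["clock"],2),"station",np.round([x,y,e[2]],1),"rot to go deg",np.round((M.inv()*T).as_rotvec(degrees=True),2),"F",np.round(s["contact_force"],1),"open",round(s["opening"],3))
    if tx is not None: print("to go in target axes:",np.round([ty-y,tx-x,e[2]-tz],1))
E
python3 -c "
from h import *
stat(0,-172,231)"
```

```text
t 0.9 station [-452.7  514.9  231.3] rot to go deg [ 0.   -0.   75.95] F [-0.4 -0.4 -0.6] open 1.003
to go in target axes: [-6.869e+02  4.527e+02  3.000e-01]
```

servo_tool --rows '[[0,[0,0,0],[0,0,9.5]],[0,[0,0,0],[0,0,9.5]],[0,[0,0,0],[0,0,9.5]],[0,[0,0,0],[0,0,9.5]],[0,[0,0,0],[0,0,9.5]],[0,[0,0,0],[0,0,9.5]],[0,[0,0,0],[0,0,9.5]],[0,[0,0,0],[0,0,9.5]]]' --force 30

```text
clock: 1.9
eef_pos: [221.8, 584.3, 231.3]
tcp_rot: [3.142, -0.0, 1.447]
contact_force: [0.5, 0.5, -0.5]
opening: -0.001
```

servo_tool --rows '[[0,[-49,32,0],[0,0,0]],[0,[-49,32,0],[0,0,0]],[0,[-49,32,0],[0,0,0]],[0,[-49,32,0],[0,0,0]],[0,[-49,32,0],[0,0,0]],[0,[-49,32,0],[0,0,0]],[0,[-49,32,0],[0,0,0]],[0,[-49,32,0],[0,0,0]]]'

```text
clock: 2.9
eef_pos: [430.4, 163.1, 231.6]
tcp_rot: [3.141, -0.0, 1.452]
contact_force: [0.2, 0.8, 0.3]
opening: -0.004
```

servo_tool --rows '[[0,[-49,32,0],[0,0,0]],[0,[-49,32,0],[0,0,0]],[0,[-49,32,0],[0,0,0]],[0,[-49,32,0],[0,0,0]],[0,[-49,32,0],[0,0,0]],[0,[-49,32,0],[0,0,0]],[0,[0,0,0],[0,0,0]]]'

```text
clock: 3.78
eef_pos: [587.0, -153.4, 231.0]
tcp_rot: [3.141, 0.001, 1.449]
contact_force: [0.2, 0.2, -0.0]
opening: -0.002
```

```bash
python3 -c "
from h import *
stat(0,-172,61)"
```

```text
t 3.77 station [  -3.6 -174.8  231. ] rot to go deg [ 0.06  0.05 -0.25] F [ 0.2  0.2 -0. ] open -0.002
to go in target axes: [  2.8   3.6 170. ]
```

servo_tool --rows '[[0,[0,1,42],[0,0,0]],[0,[0,1,42],[0,0,0]],[0,[0,1,42],[0,0,0]],[0,[0,1,42],[0,0,0]],[0,[0,0,0],[0,0,0]]]'

```text
clock: 4.4
eef_pos: [586.9, -149.0, 60.6]
tcp_rot: [-3.135, -0.001, 1.453]
contact_force: [0.6, 0.2, 0.5]
opening: -0.001
```

servo_tool --rows '[[0,[10,0,0],[0,0,0]],[0,[15,0,0],[0,0,0]],[0,[20,0,0],[0,0,0]],[0,[25,0,0],[0,0,0]],[0,[25,0,0],[0,0,0]],[0,[25,0,0],[0,0,0]],[0,[25,0,0],[0,0,0]],[0,[20,0,0],[0,0,0]]]'

```text
clock: 5.4
eef_pos: [609.4, 15.7, 64.0]
tcp_rot: [3.141, -0.0, 1.453]
contact_force: [-0.4, -0.6, 0.3]
opening: -0.003
```

servo_tool --rows '[[0,[12,0,0],[0,0,0]],[0,[10,0,0],[0,0,0]],[0,[8,0,0],[0,0,0]],[0,[7,0,0],[0,0,0]],[0,[6,0,0],[0,0,0]],[0,[0,0,0],[0,0,0]]]'

```text
clock: 6.15
eef_pos: [614.3, 56.6, 63.3]
tcp_rot: [3.141, -0.0, 1.453]
contact_force: [-1.2, 1.2, 1.2]
opening: -0.002
```

Run:
```python
from h import *
stat(0,39,61)
a=grab_frame("top"); cv2.imwrite("pics/top1.png",cv2.resize(a[190:320,220:410],None,fx=4.2,fy=4.2,interpolation=cv2.INTER_CUBIC))
```

```text
t 6.15 station [-1.1 36.9 63.3] rot to go deg [ 0.02 -0.01 -0.04] F [-1.2  1.2  1.2] open -0.002
to go in target axes: [2.1 1.1 2.3]
```

View pics/top1.png

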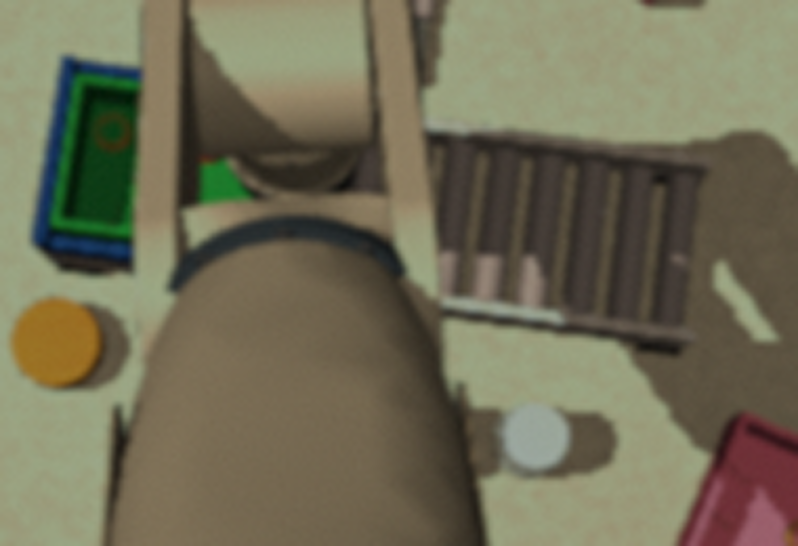

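The tray is now in the bay: its green rim starts at crop (60,225), right at the blue end wall. I'll press gently until I feel contact.

servo_tool --rows '[[0,[2,0,0],[0,0,0]],[0,[2,0,0],[0,0,0]],[0,[0,0,0],[0,0,0]]]'

```text
clock: 6.58
eef_pos: [614.4, 59.7, 63.2]
tcp_rot: [-3.141, 0.001, 1.452]
contact_force: [-0.2, -4.1, 1.7]
opening: -0.0
```

Run:
```python
from h import *
stat()
```

```text
t 6.58 station [-1.3 40.  63.2] rot to go deg [-0.02  0.05 -0.05] F [-0.2 -4.1  1.7] open -0.0
```

servo_tool --rows '[[0,[1.5,0,0],[0,0,0]],[0,[0,0,0],[0,0,0]]]'

```text
clock: 6.82
eef_pos: [614.4, 59.7, 63.2]
tcp_rot: [-3.141, 0.003, 1.453]
contact_force: [-1.4, -13.7, 2.1]
opening: -0.001
```

servo_tool --rows '[[0,[-8,0,0],[0,0,0]],[0,[-12,0,0],[0,0,0]],[0,[0,0,-50],[0,0,0]],[0,[0,0,-50],[0,0,0]],[45,[0,0,-50],[0,0,0]],[45,[0,-55,0],[0,0,0]],[45,[0,-55,0],[0,0,0]],[45,[8,-44,0],[0,0,0]]]'

```text
clock: 7.82
eef_pos: [458.2, 67.7, 213.2]
tcp_rot: [-3.141, -0.0, 1.452]
contact_force: [0.4, 0.8, 0.9]
opening: 0.525
```

servo_tool --rows '[[45,[0,0,0],[0,0,0]]]'

```text
clock: 7.95
eef_pos: [457.6, 68.1, 213.3]
tcp_rot: [-3.14, -0.0, 1.453]
contact_force: [0.4, 0.2, -0.2]
opening: 0.526
```

Run:
```python
from h import *
np.set_printoptions(precision=1,suppress=True)
stat(-155,30,112)
from fit import inst
p=np.load("p.npy"); c=cal("wrist")
a=grab_frame("wrist"); cv2.imwrite("pics/w1.png",a)
b=grab_frame("scene"); cv2.imwrite("pics/s1.png",cv2.resize(b[180:335,215:415],None,fx=3.8,fy=3.8,interpolation=cv2.INTER_CUBIC))
for n in("leg","lever","mark","lever_face","pointer","tray_center"):
  for cam in("wrist","scene"):
    try:
      for q in boxes_of(cam,n)[:2]: print(cam,n,round(q["conf"],2),inst(p,toworld(cam,q["centre"],c if cam=="wrist" else None)))
    except Exception as e: print(n,e)
```

```text
t 7.95 station [-158.    30.   213.3] rot to go deg [-0.1 -0.   0. ] F [ 0.4  0.2 -0.2] open 0.526
to go in target axes: [  0.    3.  101.3]
wrist leg 0.92 [-154.5   13.2  139.6]
wrist leg 0.28 [-133.2 -124.5   65.2]
scene leg 0.94 [-151.1    5.3  134.3]
scene leg 0.68 [-151.   -26.4  141.5]
wrist lever 0.83 [-160.   -19.1  149.4]
scene lever 0.74 [-149.   -30.4  143. ]
scene lever 0.52 [-81.8  80.5  79.6]
wrist mark 0.57 [-82.4  85.7  78.5]
wrist lever_face 0.57 [-157.5  -13.8  146.6]
scene lever_face 0.75 [-150.6  -26.   143.6]
wrist pointer 0.88 [-156.7   17.2  139. ]
scene pointer 0.84 [-151.4   13.7  134.4]
wrist tray_center 0.68 [-218.3 -234.1    2.1]
wrist tray_center 0.58 [ 16.8 107.1  53.1]
scene tray_center 0.93 [ 244.8 -142.8    7.4]
scene tray_center 0.74 [-15.  121.5  74.5]
```

View pics/w1.png

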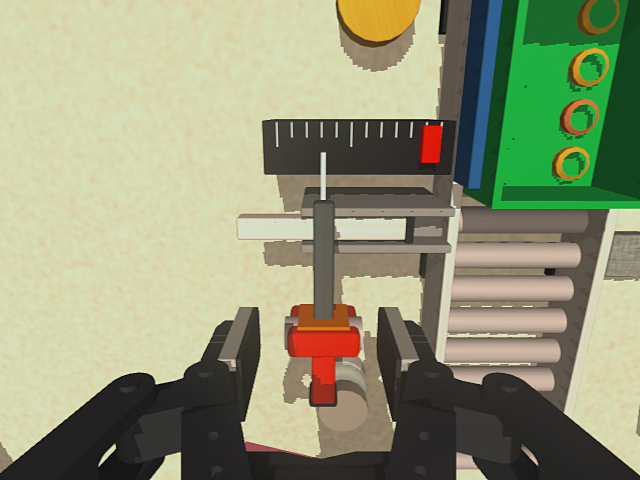

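View pics/s1.png

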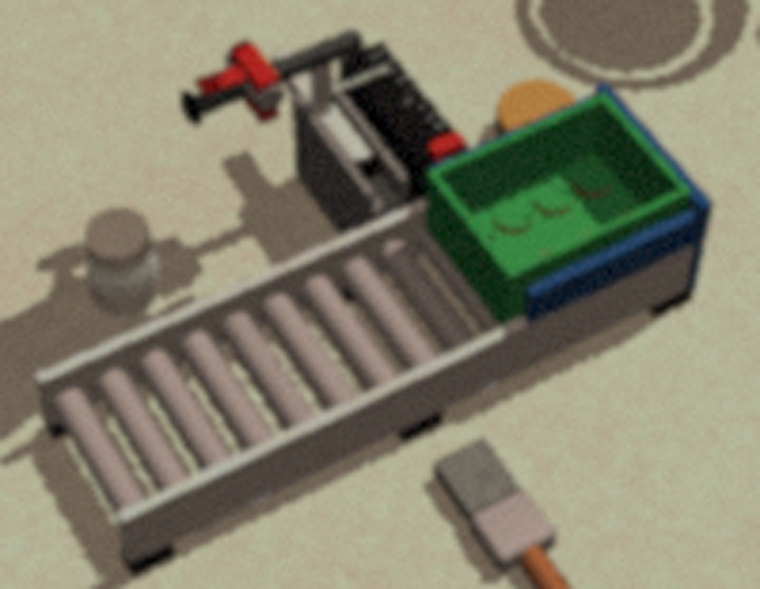

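The wrist view is sharp. The tray is at the end stop. The pointer tip is at (323,155), the red mark spans u 421–442, and the bar runs from (324,200) to the red lever at (324,320).

Run:
```python
from h import *
from fit import inst
np.set_printoptions(precision=1,suppress=True)
p=np.load("p.npy"); c=cal("wrist"); print(inst(p,np.linalg.inv(c[1])[:3,3]))
I=cv2.imread("pics/w1.png").astype(int)
red=((I[...,2]>150)&(I[...,1]<70)); red[:100]=0; red[190:]=0
v,u=np.nonzero(red); print("red u",np.percentile(u,[1,99]),"v",np.percentile(v,[1,99]))
for nm,u,v,z in[("mark c",u.mean(),v.mean(),80),("mark L",420.5,165,80),("mark R",442.5,165,80),("ptr tip",323,155,88.4),("ptr base",324,198,88.4),("bar end L",314,201,137),("bar end R",334,201,137),("lever edge L",300,306,151),("lever edge R",349,306,151),("chan L",303,203,86),("chan R",453,207,86),("chan -y",303,250,86),("chan +y",303,193,86),("scale L",264,121,70),("scale R",456,121,70)]:
    print(nm,inst(p,ray("wrist",u,v,z,c)))
```

```text
[-154.3  108.   355.5]
red u [422. 441.] v [126. 162.]
mark c [-80.4  88.7  80. ]
mark L [-86.6  75.1  80. ]
mark R [-72.  75.  80.]
ptr tip [-151.3   82.6   88.4]
ptr base [-150.6   54.8   88.4]
bar end L [-156.7   62.9  137. ]
bar end R [-145.9   62.8  137. ]
lever edge L [-164.6    7.3  151. ]
lever edge R [-137.7    7.2  151. ]
chan L [-164.6   51.    86. ]
chan R [-64.3  48.   86. ]
chan -y [-165.    17.9   86. ]
chan +y [-164.5   57.7   86. ]
scale L [-190.3  103.1   70. ]
scale R [-62.6 102.7  70. ]
```

servo_tool --rows '[[45,[3,5,30],[0,0,0]],[45,[0,0,40],[0,0,0]],[45,[0,0,25],[0,0,0]],[45,[0,0,6],[0,0,0]],[45,[0,0,0],[0,0,0]]]' --force 25

```text
clock: 9.28
eef_pos: [466.0, 70.4, 112.6]
tcp_rot: [3.142, -0.0, 1.452]
contact_force: [-0.3, 0.2, 0.9]
opening: 0.529
```

servo_tool --rows '[[8,[0,0,0],[0,0,0]],[8,[0,0,0],[0,0,0]],[8,[0,0,0],[0,0,0]],[8,[0,0,0],[0,0,0]],[8,[0,0,0],[0,0,0]]]'

```text
clock: 9.9
eef_pos: [465.9, 70.5, 113.2]
tcp_rot: [3.141, -0.0, 1.452]
contact_force: [-2.9, 0.5, 5.6]
opening: 0.132
```

Run:
```python
from h import *
stat(-83,33,112)
```

```text
t 9.9 station [-150.1   33.3  113.2] rot to go deg [ 0.04 -0.02 -0.05] F [-2.9  0.5  5.6] open 0.132
to go in target axes: [-0.3 67.1  1.2]
```

servo_tool --rows '[[8,[0,8,0],[0,0,0]],[8,[0,12,0],[0,0,0]],[8,[0,15,0],[0,0,0]],[8,[0,15,0],[0,0,0]],[8,[0,11,0],[0,0,0]],[8,[0,7,0],[0,0,0]],[8,[0,0,0],[0,0,0]]]'

```text
clock: 10.78
eef_pos: [534.0, 62.4, 113.2]
tcp_rot: [3.141, -0.0, 1.452]
contact_force: [-3.5, 0.3, 7.7]
opening: 0.133
```

Run:
```python
from h import *
from fit import inst
stat(-83,33,112)
c=cal("wrist"); np.savez("w2cal.npz",K=c[0],T=c[1])
cv2.imwrite("pics/w2.png",grab_frame("wrist"))
```

```text
t 10.78 station [-81.5  33.3 113.2] rot to go deg [ 0.1 -0.  -0.1] F [-3.5  0.3  7.7] open 0.133
to go in target axes: [-0.3 -1.5  1.2]
```

View pics/w2.png

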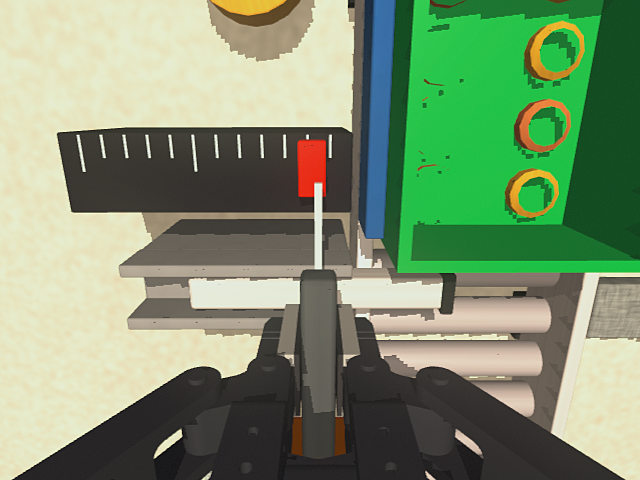

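The pointer tip is at u≈318 and the mark's centre at u≈312 (298–326, about 2.3 px/mm), so the leg is roughly 2.5 mm too far forward. I'll ease it back and check numerically.

servo_tool --rows '[[8,[0,-2.5,0],[0,0,0]],[8,[0,0,0],[0,0,0]],[8,[0,0,0],[0,0,0]]]'

```text
clock: 11.2
eef_pos: [530.7, 62.8, 113.2]
tcp_rot: [3.141, -0.0, 1.452]
contact_force: [-4.1, 0.9, 8.2]
opening: 0.13
```

```bash
cat > chk.py <<'E'
from h import *
from fit import inst
import sys
np.set_printoptions(precision=1,suppress=True)
stat()
p=np.load("p.npy"); c=cal("wrist"); a=grab_frame("wrist"); cv2.imwrite(f"pics/{sys.argv[1]}.png",a); I=a.astype(int)
red=((I[...,2]>130)&(I[...,1]<80)&(I[...,0]<80)).astype(np.uint8); red[260:]=0
n,l,st,ce=cv2.connectedComponentsWithStats(red); k=1+np.argmax(st[1:,4]); x,y,w,h=st[k,:4]
L=inst(p,ray("wrist",x-.5,y+h/2,80,c)); Rr=inst(p,ray("wrist",x+w-.5,y+h/2,80,c)); m=(L+Rr)/2
print("mark box",x,y,w,h,"L",L,"R",Rr)
wh=(I.min(2)>170)
for v in range(y+h+4,y+h+50,10):
    u=np.nonzero(wh[v,x-40:x+w+40])[0]+x-40
    # run nearest to the mark's centre
    if len(u):
        g=np.split(u,np.where(np.diff(u)>1)[0]+1); g=[q for q in g if len(q)<14]
        if g:
            q=min(g,key=lambda q:abs(q.mean()-x-w/2)); print(v,q[0],q[-1],"ptr",inst(p,ray("wrist",q.mean(),v,88.4,c)),"ahead of mark by",round(inst(p,ray("wrist",q.mean(),v,88.4,c))[0]-m[0],1))
E
python3 chk.py w3
```

```text
t 11.2 station [-84.8  33.2 113.2] rot to go deg [ 0.  -0.  -0.1] F [-4.1  0.9  8.2] open 0.13
mark box 305 139 29 58 L [-89.8  89.   80. ] R [-77.5  89.   80. ]
201 315 321 ptr [-84.1  76.6  88.4] ahead of mark by -0.5
211 315 321 ptr [-84.1  72.4  88.4] ahead of mark by -0.5
221 315 321 ptr [-84.1  68.1  88.4] ahead of mark by -0.5
231 315 321 ptr [-84.1  63.7  88.4] ahead of mark by -0.5
241 315 321 ptr [-84.1  59.3  88.4] ahead of mark by -0.5
```

Leg is 0.5 mm off the mark. Next I slide along the bar, keeping a light grip.

servo_tool --rows '[[8,[-3,0,0],[0,0,0]],[8,[-4,0,0],[0,0,0]],[8,[-5,0,0],[0,0,0]],[8,[-5,0,0],[0,0,0]],[8,[-5,0,0],[0,0,0]],[8,[0,0,0],[0,0,0]]]' --force 20

```text
clock: 12.0
eef_pos: [529.6, 45.7, 113.3]
tcp_rot: [3.139, -0.008, 1.45]
contact_force: [0.4, 31.3, 0.8]
opening: 0.134
```

```bash
python3 chk.py w4
```

```text
t 12.0 station [-83.9  16.2 113.3] rot to go deg [ 0.1 -0.5 -0.2] F [ 0.4 31.3  0.8] open 0.134
mark box 302 98 30 60 L [-89.8  88.5  80. ] R [-77.4  88.4  80. ]
162 314 321 ptr [-83.3  75.5  88.4] ahead of mark by 0.3
172 314 321 ptr [-83.3  71.5  88.4] ahead of mark by 0.3
182 314 321 ptr [-83.3  67.5  88.4] ahead of mark by 0.3
192 314 321 ptr [-83.3  63.4  88.4] ahead of mark by 0.3
202 314 321 ptr [-83.3  59.2  88.4] ahead of mark by 0.2
```

Sliding works but friction is 31 N with some lag. I'll loosen the jaws slightly so the spring holds the bar against the rear finger, compensating in x.

servo_tool --rows '[[14,[0,1.2,0],[0,0,0]],[14,[0,0,0],[0,0,0]],[14,[0,0,0],[0,0,0]]]'

```text
clock: 12.42
eef_pos: [528.9, 40.7, 112.3]
tcp_rot: [-3.141, -0.0, 1.452]
contact_force: [-2.7, 2.5, 0.9]
opening: 0.169
```

```bash
python3 chk.py w5
```

```text
t 12.43 station [-84.   11.1 112.3] rot to go deg [-0.  -0.  -0.1] F [-2.7  2.5  0.9] open 0.169
mark box 302 83 31 62 L [-89.9  88.6  80. ] R [-77.4  88.5  80. ]
149 312 319 ptr [-84.2  75.4  88.4] ahead of mark by -0.6
159 312 319 ptr [-84.3  71.5  88.4] ahead of mark by -0.6
169 312 319 ptr [-84.3  67.6  88.4] ahead of mark by -0.7
179 312 319 ptr [-84.3  63.6  88.4] ahead of mark by -0.7
189 312 319 ptr [-84.3  59.5  88.4] ahead of mark by -0.7
```

servo_tool --rows '[[14,[-5,0.4,0],[0,0,0]],[14,[-5,0,0],[0,0,0]],[14,[-5,0,0],[0,0,0]],[14,[-5,0,0],[0,0,0]],[14,[0,0,0],[0,0,0]]]'

```text
clock: 13.1
eef_pos: [527.2, 20.1, 112.2]
tcp_rot: [-3.141, 0.0, 1.452]
contact_force: [-3.9, 0.7, -0.6]
opening: 0.164
```

```bash
python3 chk.py w6
```

```text
t 13.1 station [-83.3  -9.6 112.2] rot to go deg [-0.   0.  -0.1] F [-3.9  0.7 -0.6] open 0.164
mark box 300 25 31 67 L [-89.6  88.5  80. ] R [-77.5  88.5  80. ]
96 311 319 ptr [-83.6  74.4  88.4] ahead of mark by -0.0
106 311 319 ptr [-83.6  70.8  88.4] ahead of mark by -0.0
116 311 319 ptr [-83.6  67.2  88.4] ahead of mark by -0.1
126 312 319 ptr [-83.4  63.5  88.4] ahead of mark by 0.1
136 312 319 ptr [-83.5  59.7  88.4] ahead of mark by 0.1
```

servo_tool --rows '[[14,[-5,0,0],[0,0,0]],[14,[-5,0,0],[0,0,0]],[14,[-5,0,0],[0,0,0]],[14,[-3,0,0],[0,0,0]],[14,[0,0,0],[0,0,0]]]'

```text
clock: 13.78
eef_pos: [525.4, 2.7, 112.4]
tcp_rot: [3.141, -0.0, 1.452]
contact_force: [-3.6, 2.0, 1.3]
opening: 0.166
```

servo_tool --rows '[[14,[-2,0,0],[0,0,0]],[14,[-2,0,0],[0,0,0]],[14,[0,0,0],[0,0,0]]]'

```text
clock: 14.15
eef_pos: [524.9, -1.0, 112.4]
tcp_rot: [3.141, -0.0, 1.452]
contact_force: [-3.7, 2.9, 1.5]
opening: 0.164
```

```bash
python3 chk.py w7
```

```text
t 14.15 station [-83.1 -30.8 112.4] rot to go deg [ 0.  -0.  -0.1] F [-3.7  2.9  1.5] open 0.164
mark box 299 0 32 33 L [-89.6  81.9  80. ] R [-77.4  81.9  80. ]
37 312 319 ptr [-83.1  73.6  88.4] ahead of mark by 0.4
47 312 319 ptr [-83.1  70.2  88.4] ahead of mark by 0.4
```

Pushing force is about 3 N (lever friction) and there is no end-cap contact yet. I'll go on in small steps.

servo_tool --rows '[[14,[-1.5,0,0],[0,0,0]],[14,[-1.5,0,0],[0,0,0]],[14,[0,0,0],[0,0,0]]]'

```text
clock: 14.58
eef_pos: [525.0, -2.3, 112.4]
tcp_rot: [3.141, -0.003, 1.451]
contact_force: [-2.3, 14.5, 1.2]
opening: 0.165
```

servo_tool --rows '[[14,[-1.5,0,0],[0,0,0]],[14,[0,0,0],[0,0,0]]]'

```text
clock: 14.82
eef_pos: [525.0, -2.4, 112.5]
tcp_rot: [3.141, -0.005, 1.451]
contact_force: [-1.1, 23.9, 0.0]
opening: 0.167
```

The force jumped to 24 N with no motion, so the lever is against the cap. I'll relieve the push and close on the bar.

servo_tool --rows '[[14,[2.5,0,0],[0,0,0]],[8,[0,-1,0],[0,0,0]],[8,[0,0,0],[0,0,0]],[8,[0,0,0],[0,0,0]],[8,[0,0,0],[0,0,0]]]' --force 25

```text
clock: 15.45
eef_pos: [524.0, -2.1, 112.5]
tcp_rot: [3.141, -0.001, 1.452]
contact_force: [-2.6, 8.9, 1.2]
opening: 0.135
```

```bash
python3 chk.py w8
python3 - <<'E'
from h import *
from fit import inst
np.set_printoptions(precision=1,suppress=True)
p=np.load("p.npy"); b=grab_frame("scene")
cv2.imwrite("pics/s8.png",cv2.resize(b[180:335,215:415],None,fx=3.8,fy=3.8,interpolation=cv2.INTER_CUBIC))
for n in("tray_center","lever","jar","tin"):
    for q in boxes_of("scene",n)[:2]: print(n,round(q["conf"],2),inst(p,toworld("scene",q["centre"])))
E
```

```text
t 15.45 station [-83.8 -32.  112.5] rot to go deg [ 0.  -0.1 -0.1] F [-2.6  8.9  1.2] open 0.135
mark box 301 0 12 30 L [-89.6  81.3  80. ] R [-85.   81.3  80. ]
34 314 321 ptr [-83.2  73.4  88.4] ahead of mark by 4.1
44 314 321 ptr [-83.2  70.1  88.4] ahead of mark by 4.1
tray_center 0.71 [ 249.4 -144.2    8.4]
tray_center 0.62 [-195.4 -297.2   15.5]
lever 0.57 [-76.9 -59.3 147.6]
jar 0.65 [-124.4 -139.    51.3]
jar 0.56 [-77.4  15.1 129.3]
tin 0.73 [-120.8  183.7   29.1]
```

View pics/s8.png

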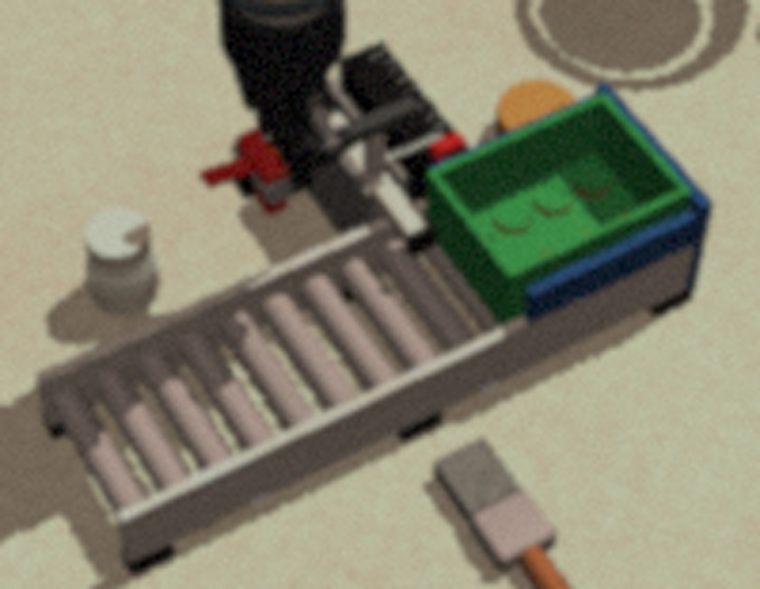

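View pics/w8.png

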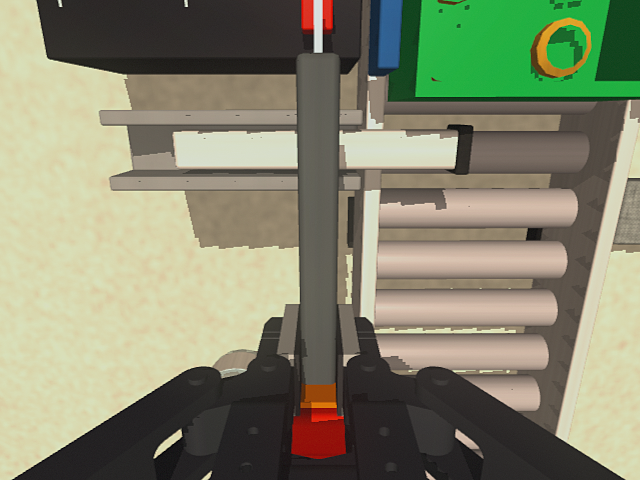

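The pointer is centred on the mark: tip at u≈317.5, mark spanning 301–333. The 4.1 mm reading came from the pointer splitting the red blob. The lever is at the bar's end, the tray is at the stop, and the jar and tin haven't moved. I'll settle briefly and hand in.

servo_tool --rows '[[8,[0,0,0],[0,0,0]],[8,[0,0,0],[0,0,0]],[8,[0,0,0],[0,0,0]],[8,[0,0,0],[0,0,0]]]'

```text
clock: 16.25
eef_pos: [524.0, -2.1, 112.5]
tcp_rot: [3.141, -0.001, 1.452]
contact_force: [-1.9, 9.2, 2.2]
opening: 0.134
```

```bash
python3 -c "
from h import *
stat(); print(sign_off())"
```

```text
t 16.25 station [-83.9 -32.  112.5] rot to go deg [ 0.04 -0.08 -0.07] F [-1.9  9.2  2.2] open 0.134
the job is handed in; nothing more can be done
None
```

I pushed the green tray into the bay, slid the leg to the red mark, and closed the cam lever while holding it there. I handed the job in at about 16 s, still gripping the bar; it gave no verdict.

- **Tray:** the push force rose to about 14 N with no further motion, so it is against the end stop. The last scene picture shows it still there.
- **Leg:** the last wrist picture puts the pointer about 0.3 mm from the middle of the mark. The bar is gripped at the 25 N setting.
- **Lever:** force rose to 24 N with no further motion, so it is against the end cap. The finger position is within a few mm of where the given sizes put full closing.
- **Bystanders:** the jar and tin look unmoved in the last scene picture. I did not measure the others at the end; the arm did not go near them.

Two checks disagreed:
- **Pointer check:** my script's last reading said 4.1 mm. The pointer had split the red mark in the image, so I used the mark's full width seen in the picture instead.
- **Tray detection:** the network missed the green tray in the last frame and reported only other trays, so I judged the tray from the picture and the earlier push force.

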